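# Park the bench scraper in its blade guard

### The job

Without picking it up, slide the red-handled scraper over the bench until its long side lies flush along the aluminium fence, with the blade still outside the white guard block. Then push it from behind along the fence, blade first, into the block's slot until you feel it come up firmly against the hidden stop inside, but do not shove that stop back. Keep the scraper flat on the bench, do not disturb the other things, and leave it parked there.

Things in the scene. Friction and masses are not known exactly. Their poses are not given: they have to be found in the camera images.
- scraper: loose flat scraper, 0.2 to 0.4 kg, 160 x 100 mm. Rear 75 mm (x = -80 to -5): red block handle, full width, 24 mm high, upright faces to push on. Front 85 mm: steel blade, full width, 5 mm thick. Origin: underside, middle of the footprint; x along the tool to the blade edge, y to its left side (sides at y = +-50 mm), z up. Its weight lies about 25 mm behind the origin.
- blade_edge (a point): middle of the blade's front edge, on the scraper at x = +80 mm, 2.5 mm above its underside; axes as the scraper's
- block: white guard block, fixed. Origin: on the bench, middle of the slot mouth; x into the slot (towards the robot's right, turned up to 10 degrees), y towards the fence (away from the robot), z up. Block: x = 0 to 100 mm, y = +-76 mm, 32 mm high. Slot: y = +-52 mm, from the bench up to 10 mm, open to -x only. The scraper starts outside it, blade roughly towards the slot.
- fence (a point): aluminium fence, a straight bar fixed along the block's x, 14 mm thick and 20 mm high, from the slot mouth back 261 mm. This point: on its inner (robot side) face, on the bench, 130 mm back from the mouth, 50 mm to the side of the slot's middle line; axes as the block's. A scraper flush along it is central to the slot. The scraper starts on the robot's side of it.
- stop (a joint): rubber-faced depth stop hidden inside the slot; its front face (stop_face) waits 48 to 70 mm in from the mouth, differently each time. The joint tells only how far it has been shoved back from its setting (m, 0 = as set). Held by friction: it stays put under a firm 4 to 10 N push, slips back at about 14 N and does not spring back.
- jar: small amber jar, 48 mm wide, 65 mm high, bystander; origin under its centre
- beaker: small steel beaker, 60 mm wide, 75 mm high, bystander; origin under its centre
- dish: white ceramic dish, 84 mm wide, 18 mm high, bystander; origin under its centre
- tub: white tub with a red cap, 56 mm wide, 55 mm high, bystander; origin under its centre
- spatula: lab spatula 160 mm long lying on the bench, bystander
- tipbox: blue box 120 x 85 mm, 50 mm high, bystander; origin under its centre
Mind the look-alikes: they are no part of the job. Several things look just like the scraper: the one meant starts farthest from the robot's base.

How it is judged (in metres and radians):
On the way, in this order (a step that is already met when the one before it is completed fails the run):
1. the scraper's side lies flush along the fence (within 4 mm and 0.04 rad) with the blade still outside the slot, for 0.2 s (angle between the x axis of scraper and the x axis of block, either way round below 0.04 rad and y of scraper in the frame of block between -0.004 and 0.004 m and x of blade_edge in the frame of block below -0.005 m), for 0.2 s.
2. the blade is inside the slot and pressed against the hidden stop with more than 3 N, for 0.15 s (contact force between scraper and stop above 3 N and x of blade_edge in the frame of block above 0.04 m), for 0.15 s.
At the end, for the whole second after the job is handed in: the scraper rests flat on the bench, its blade in the slot within 4 mm of the stop, square (0.04 rad) and central (within 4 mm) to the slot; the stop has been shoved back less than 4 mm (angle between the x axis of scraper and the x axis of block, either way round below 0.04 rad and y of scraper in the frame of block between -0.004 and 0.004 m and x of blade_edge in the frame of stop_face above -0.004 m and x of blade_edge in the frame of block above 0.044 m and value of joint stop below 0.004 m and height (world z) of scraper below 0.004 m and angle between scraper's own z axis and vertical below 0.03 rad and linear speed of scraper below 0.01 m/s); the robot touches nothing.
It fails at once if the scraper is lifted (origin more than 10 mm up) or tipped (more than 0.2 rad) (height (world z) of scraper above 0.01 m or angle between scraper's own z axis and vertical above 0.2 rad).
It fails at once if the stop is shoved back 4 mm or more (value of joint stop above 0.004 m).
It fails at once if a bystander is moved more than 15 mm (distance of any of jar, beaker, dish, tub, spatula, tipbox from where it was at the start of the episode above 0.015 m).
It also fails if it takes over 51 s, if anything falls off the work surface, if the arm or the gripper's body presses on something with over 40 N, if the wrist force passes 120 N, or if a joint passes its speed limit or range.

### The arm

A 7-joint arm with a two-finger parallel gripper is mounted at the origin on the work surface. World frame = base frame: x ahead of the robot, y to its left, z up, the work surface at z = 0. Lengths are in m, angles in degrees, forces in N, time in s.
With the tool pointing down it reaches from about 0.4 to 0.875 m from the base axis. Payload 6.5 kg.
Tool frame: the origin (TCP) lies midway between the tips of the shut fingers; the grasp point (between the pads) lies r.tcp_to_grasp behind it (r.tcp_to_grasp is the distance from the TCP to the grasp point, in m); z points along the fingers, x is the direction in which the jaws open and shut, and the axes are right-handed (so a half turn about z gives the same grasp; the last joint's range is limited). The gripper opens to 85 mm and grips with 20 to 120 N. Pads are 22 mm wide; open, the fingers measure 114 mm over their backs; the gripper's body (76 mm by 85 mm) begins 54 mm behind the grasp point. The pads swing forward as they close: fully open they stand 13 mm farther back than shut.
Start: joints at [59.404, 30.733, -0.252, 88.115, 0.149, 61.152, -4.079], TCP at [0.293, -0.58, 0.231] pointing down, gripper open.
Joint ranges: [-154.64, 154.64], [-21.42, 123.67], [-72.66, 72.17], [13.99, 137.28], [-74.86, 254.86], [10.95, 109.41], [-158.01, 158.01]. Speed limits (degrees/s): [136.94, 136.94, 180, 180, 180, 180, 180].

### API

Orientations are given as a 3x3 rotation matrix whose columns are the frame's x, y, z axes.
In Python, from station import status, optics, ticket, r gives the robot as it stands. The module is installed in compiled form; this text tells all that it offers.
- The arm moves only by the tool drive_tool, never from a script. Its argument "deltas" is one flat list of numbers, 6 for each row, row after row: the shift along the tool's x, y, z in cm, then the turn, a rotation vector about the tool's x, y, z in degrees. A call has exactly 10 rows; each row shifts and turns the commanded pose from where the row before left it, along the tool's axes as they then stand; what a row does not reach is not made up. A row lasts 1/10 s, in which the tool goes at most 50 mm and 8.59 degrees, less where a joint would pass 70% of its speed; a pose out of reach is approached as far as the arm can. A call is refused whole if a number of a shift passes 5 or a number of a turn 8.59, either way. A call with a gripper value outside its range is refused whole. "hand" is the finger opening in cm, from 0 to 8.54, set as the call begins (left out, the last holds). The fingers move at their own pace and stop on an object; "grip_force" is the grip in N (left out, the last holds). Time passes only in rows, so rows that do not move let the fingers close, or fill a call up. It gives the time, the measured TCP pose, the force and the opening at its end, in the units of the state.
- status.get_obs(): the state, without advancing time (a new reading comes with each control period).
- optics.capture(name): name is "scene" or "side" or "wrist"; returns a dict with "image" (480x640x3 uint8, red, green, blue), "intrinsics" (3x3 intrinsics, pixels), "k1" (the pictures are not rectified: a ray, as slopes to the right and down, at radius r is drawn at 1 + k1 r^2 times it, then the intrinsics apply), "pose" (4x4, takes a point from camera to world coordinates). Camera axes: x right, y down, z forward; pixel columns grow to the right and rows downward; lengths in m; the calibration is good to about 2 mm. A picture is of the moment at which its call begins. There is no depth.
- ticket.sign_off(): hands the job in, once; it reports no verdict.
The state is a dict: "time": time; "qpos": joint angles; "joint_velocities": joint speeds; "tau": joint torques, N m; "ee_pos": TCP position; "tool_rot": TCP orientation; "wrist_force": force on the tool from outside, world axes, zero at the start; "moment": the same for the moment, N m; "width": finger opening in m.
Only numpy, scipy, OpenCV 4.12 (cv2) and the standard library are available. Lean on these libraries where they do the work, as an engineer would, in place of code of your own. Each camera call takes 0.05 s, during which the arm holds its last target. There are 200 camera calls.

## Working session

There is one attempt and no reset: what is moved stays moved. The work goes in short steps, Python scripts to look and compute and a tool call to move; the robot and the scene stay as the last step left them, time stands still between calls to the robot, and variables do not carry over. Pictures are saved under pics/ and viewed, about 8 in all and at most 12, crops included, and the job is handed in when it is done.

Besides the shell and the picture viewer there is one more tool, called after ">>>" as name(argument=value, ...) on one line, values as JSON. drive_tool: Moves the arm, as the interface text tells. Its arguments: {"type":"object","properties":{"deltas":{"type":"array"},"hand":{"type":"number"},"grip_force":{"type":"number"}},"required":["deltas"]}

```bash
mkdir -p pics; cat > h.py <<'E'
import numpy as np, cv2
from station import status, optics, ticket, r
def cap(n,f=None):
    c=optics.capture(n)
    if f: cv2.imwrite('pics/'+f,c['image'][:,:,::-1])
    return c
def ray(c,uv,z):
    K=c['intrinsics'];uv=np.atleast_2d(np.array(uv,float))
    d=np.array([(uv[:,0]-K[0,2])/K[0,0],(uv[:,1]-K[1,2])/K[1,1]]).T
    s=d.copy()
    for _ in range(30): s=d/(1+c['k1']*(s**2).sum(1,keepdims=True))
    P=c['pose'];w=np.c_[s,np.ones(len(s))]@P[:3,:3].T
    return P[:3,3]+w*((z-P[2,3])/w[:,2])[:,None]
def proj(c,p):
    P=c['pose'];q=(np.atleast_2d(p)-P[:3,3])@P[:3,:3];s=q[:,:2]/q[:,2:]
    s=s*(1+c['k1']*(s**2).sum(1,keepdims=True));K=c['intrinsics']
    return np.c_[s[:,0]*K[0,0]+K[0,2],s[:,1]*K[1,1]+K[1,2]]
E
python3 - <<'E'
from h import *
for n in('scene','side','wrist'):
    c=cap(n,n+'1.png');print(n,c['pose'].round(3).tolist(),c['k1'],c['intrinsics'][0,0])
o=status.get_obs();print(o);print(r.tcp_to_grasp)
E
```

```text
scene [[-0.153, 0.825, -0.543, 1.211], [0.988, 0.121, -0.094, 0.2], [-0.012, -0.551, -0.834, 1.093], [0.0, 0.0, 0.0, 1.0]] 0.03484538910691025 530.7699937845287
side [[-0.665, -0.581, 0.468, 0.051], [-0.746, 0.512, -0.425, 0.531], [0.008, -0.632, -0.775, 0.875], [0.0, 0.0, 0.0, 1.0]] -0.10005316133368564 448.8598214584541
wrist [[0.451, -0.863, -0.23, 0.351], [-0.893, -0.436, -0.115, -0.551], [-0.001, 0.257, -0.966, 0.373], [0.0, 0.0, 0.0, 1.0]] 0.009559238094414418 348.9409228956243
{'time': 0.15, 'qpos': array([59.40496242, 30.76841829, -0.2551305 , 88.15587192,  0.14915586,
       61.15183137, -4.07934126]), 'joint_velocities': array([-0.01759394, -0.0306372 ,  0.0461167 , -0.20548508, -0.0812865 ,
        0.06568659,  0.01311524]), 'tau': array([ 5.69640906e-04, -5.83784258e+01,  1.04919244e+00, -2.59348869e+01,
        1.24498032e-02,  6.46485976e-03, -2.23127313e-05]), 'ee_pos': array([ 0.29287917, -0.57974963,  0.23061653]), 'tool_rot': array([[ 4.50986990e-01, -8.92530264e-01, -6.79539895e-04],
       [-8.92529548e-01, -4.50987492e-01,  1.13488949e-03],
       [-1.31938721e-03,  9.46890390e-05, -9.99999125e-01]]), 'wrist_force': array([-0.10573023,  0.18322295, -1.05050189]), 'moment': array([-0.00470001, -0.03864382, -0.03763   ]), 'width': 0.08507488838965076}
0.0187
```

View pics/scene1.png

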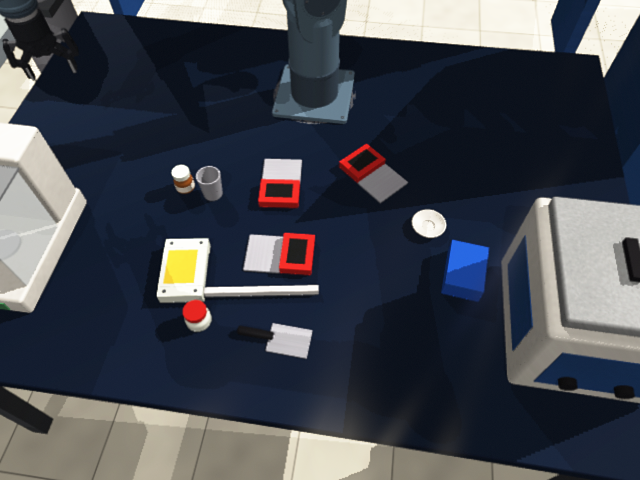

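View pics/side1.png

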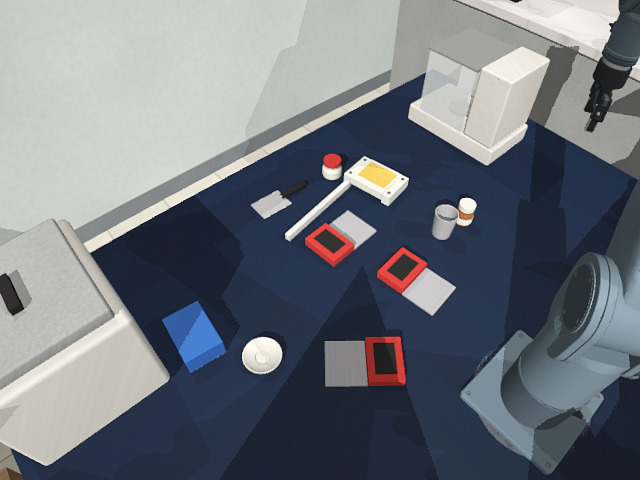

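```bash
python3 - <<'E'
from h import *
a=cv2.imread('pics/scene1.png')[220:320,140:330]; b=cv2.imread('pics/side1.png')[145:275,270:420]
a=cv2.resize(a,None,fx=4,fy=4,interpolation=cv2.INTER_CUBIC);b=cv2.resize(b,None,fx=4,fy=4,interpolation=cv2.INTER_CUBIC)
cv2.imwrite('pics/a.png',a[:, :]);cv2.imwrite('pics/b.png',b)
E
```

```text
(no output)
```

View pics/a.png

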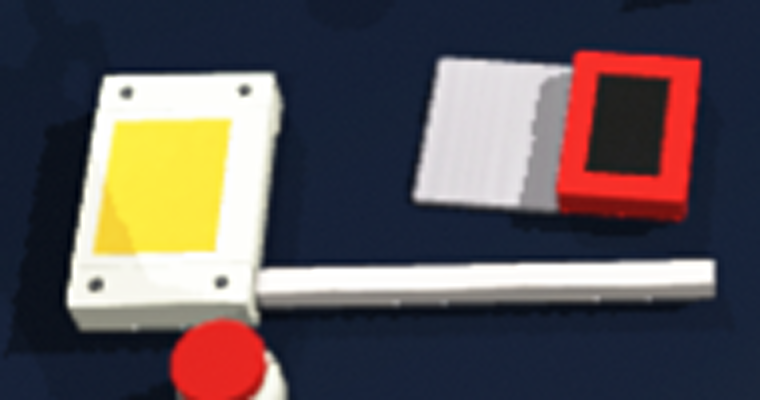

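View pics/b.png

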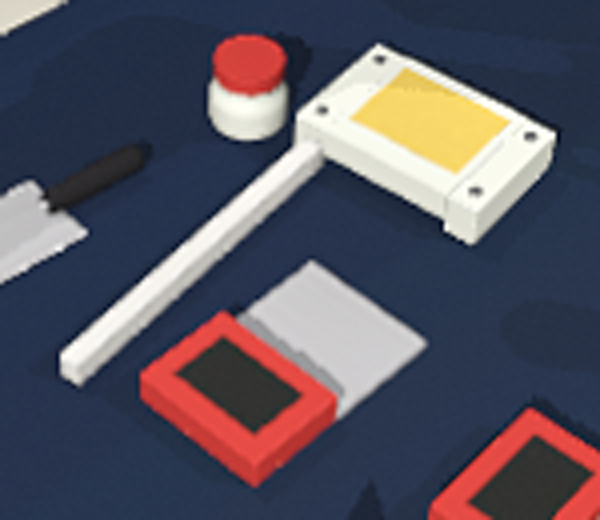

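```bash
python3 - <<'E'
from h import *
S=cap('scene');D=cap('side')
f=lambda c,o,p,z:(ray(c,np.array(p)/4+np.array(o)-.4,z)[:,:2]*1000).round(1)
s=lambda p,z:f(S,(140,220),p,z); d=lambda p,z:f(D,(270,145),p,z)
def show(n,a):
    print(n,a.tolist(),'edge len',np.linalg.norm(a-np.roll(a,-1,0),axis=1).round(),'ang',[round(float(np.degrees(np.arctan2(*(a[i-1]-a[i])[::-1]))),1) for i in range(len(a))])
show('block S',s([(104,75),(274,74),(255,308),(70,305)],.032))
show('block D',d([(556,132),(472,224),(298,118),(378,45)],.032))
show('fence S',s([(258,268),(715,260)],.02)); show('fence D',d([(325,155),(85,368)],.02))
show('hand S',s([(575,52),(700,60),(687,208),(558,198)],.024));show('hand D',d([(338,400),(255,465),(142,378),(222,312)],.024))
show('blade S',s([(440,58),(415,201)],.005));show('blade D',d([(427,343),(312,260)],.005))
# bystander rough
for n,p,z in(('tub',(196,310),.05),('jar',(182,178),.05),('beaker',(208,176),.07),('dish',(429,224),.015)): print(n,ray(S,p,z).round(3))
E
```

```text
block S [[581.7, -269.5], [566.3, -169.3], [719.1, -138.9], [732.1, -241.4]] edge len [101. 156. 103. 153.] ang [10.6, -81.3, -168.7, 97.2]
block D [[581.0, -270.4], [558.0, -159.7], [709.3, -144.4], [728.4, -242.7]] edge len [113. 152. 100. 150.] ang [10.6, -78.3, -174.2, 101.0]
fence S [[688.6, -147.8], [645.7, 109.0]] edge len [260. 260.] ang [99.5, -80.5]
fence D [[678.6, -141.8], [638.3, 105.1]] edge len [250. 250.] ang [99.3, -80.7]
hand S [[519.6, 4.4], [514.4, 80.2], [616.7, 88.4], [621.0, 13.4]] edge len [ 76. 103.  75. 102.] ang [5.1, -86.1, -175.4, 93.3]
hand D [[513.4, 7.0], [510.3, 78.9], [606.0, 85.8], [614.1, 12.1]] edge len [ 72.  96.  74. 101.] ang [2.9, -87.5, -175.9, 96.3]
blade S [[523.7, -80.5], [624.8, -72.9]] edge len [101. 101.] ang [4.3, -175.7]
blade D [[519.7, -80.8], [621.8, -75.9]] edge len [102. 102.] ang [2.7, -177.3]
tub [[ 0.761 -0.14   0.05 ]]
jar [[ 0.41  -0.276  0.05 ]]
beaker [[ 0.41  -0.205  0.07 ]]
dish [[0.437 0.353 0.015]]
```

>>> drive_tool(deltas=[0,0,0,0,0,5.8,0,0,0,0,0,5.8,0,0,0,0,0,5.8,-4.4,-2.2,0,0,0,0,-4.4,-2.2,0,0,0,0,-4.4,-2.2,0,0,0,0,-4.4,-2.2,0,0,0,0,-4.4,-2.2,0,0,0,0,-4.4,-2.2,0,0,0,0,-4.4,-2.2,0,0,0,0], hand=4.0)

```text
time: 1.25
ee_pos: [0.395, -0.2493, 0.2315]
tool_rot: [[0.163, -0.987, 0.0], [-0.987, -0.163, -0.0], [0.0, -0.0, -1.0]]
wrist_force: [0.5, -0.1, 0.7]
width: 0.04
```

>>> drive_tool(deltas=[-4.4,-2.2,0,0,0,0,-4.4,-2.2,0,0,0,0,-4.4,-2.2,0,0,0,0,-4.4,-2.2,0,0,0,0,-4.4,-2.2,0,0,0,0,-4.4,-2.2,0,0,0,0,0,0,4.0,0,0,0,0,0,4.0,0,0,0,0,0,4.0,0,0,0,0,0,0,0,0,0])

```text
time: 2.25
ee_pos: [0.4778, 0.0305, 0.1073]
tool_rot: [[0.164, -0.986, -0.009], [-0.986, -0.164, -0.001], [-0.001, 0.009, -1.0]]
wrist_force: [-0.3, -0.0, 0.6]
width: 0.0401
```

```bash
python3 - <<'E'
from h import *
o=status.get_obs();print(o['time'],o['ee_pos'],o['tool_rot'].round(3).tolist(),o['wrist_force'],o['width'])
c=cap('wrist','w2.png')
E
```

```text
2.25 [0.47781072 0.03054807 0.1072867 ] [[0.164, -0.986, -0.009], [-0.986, -0.164, -0.001], [-0.001, 0.009, -1.0]] [-0.27125943 -0.01246665  0.64269032] 0.04007651715925037
```

View pics/w2.png

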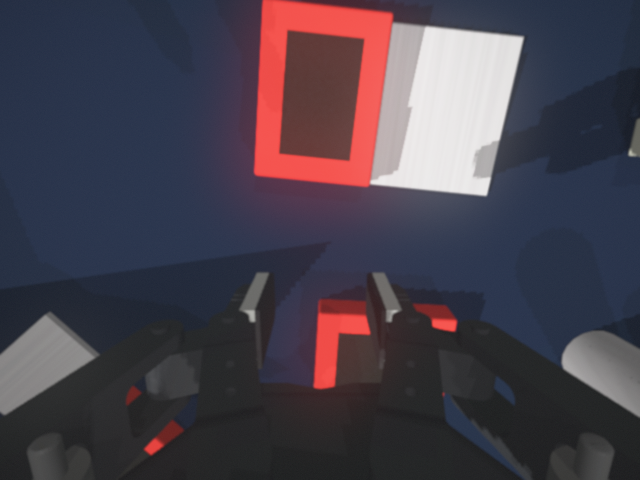

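```bash
python3 - <<'E'
from h import *
c=cap('wrist')
print(ray(c,[(255,176),(370,186),(392,13),(263,0)],.024).round(4))
print('look',ray(c,[(320,300),(456,306)],.024).round(4))
print('blade',ray(c,[(523,37),(488,195)],.005).round(4))
p=np.array([.0,0,0])+status.get_obs()['ee_pos'];ex=np.array([.164,-.986,0])
for t in(.02,.034): print(proj(c,[p+t*ex,p-t*ex]).round())
E
```

```text
[[0.5136 0.0787 0.024 ]
 [0.5194 0.0039 0.024 ]
 [0.6191 0.0114 0.024 ]
 [0.6135 0.0855 0.024 ]]
look [[ 0.4337  0.0228  0.024 ]
 [ 0.4451 -0.0741  0.024 ]]
blade [[ 0.6255 -0.0758  0.005 ]
 [ 0.5247 -0.0832  0.005 ]]
[[365. 288.]
 [274. 288.]]
[[398. 288.]
 [241. 289.]]
```

>>> drive_tool(deltas=[-0.4,0,4.5,0,0,0,0,0,3.5,0,0,0,0,0,1.6,0,0,0,0,-1.0,0,0,0,0,0,-1.0,0,0,0,0,0,-0.5,0,0,0,0,0,-0.5,0,0,0,0,0,-0.5,0,0,0,0,0,-0.5,0,0,0,0,0,-0.5,0,0,0,0])

```text
time: 3.35
ee_pos: [0.5256, 0.0421, 0.0154]
tool_rot: [[0.163, -0.987, -0.001], [-0.987, -0.163, -0.0], [0.0, 0.001, -1.0]]
wrist_force: [-3.4, -0.7, 2.4]
width: 0.0396
```

>>> drive_tool(deltas=[0,0.2,0,0,0,0,0,0,0.5,0,0,0,0,-0.2,0,0,0,0,0,-0.2,0,0,0,0,0,-0.2,0,0,0,0,0,-0.2,0,0,0,0,0,-0.2,0,0,0,0,0,-0.1,0,0,0,0,0,-0.1,0,0,0,0,0,0,0,0,0,0])

```text
time: 4.35
ee_pos: [0.5351, 0.0437, 0.0102]
tool_rot: [[0.163, -0.987, -0.001], [-0.987, -0.163, -0.0], [0.0, 0.001, -1.0]]
wrist_force: [-1.9, -1.5, -0.5]
width: 0.0401
```

```bash
python3 - <<'E'
from h import *
cap('wrist','w3.png');c=cap('scene','s3.png');a=c['image'][220:320,140:330,::-1];cv2.imwrite('pics/a3.png',cv2.resize(a,None,fx=4,fy=4,interpolation=cv2.INTER_CUBIC))
E
```

```text
(no output)
```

View pics/w3.png

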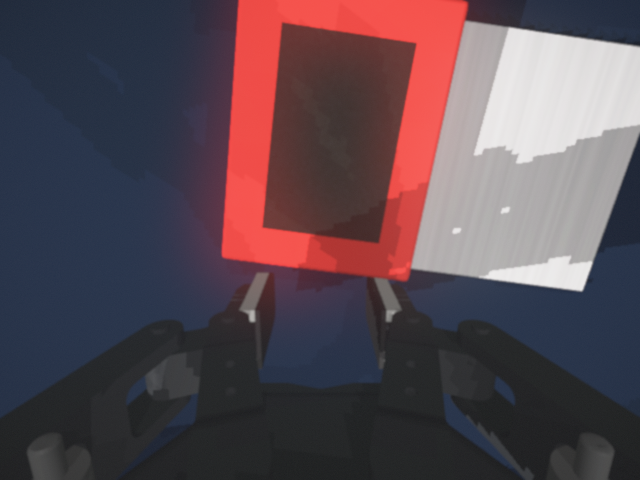

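>>> drive_tool(deltas=[0,-0.1,0,0,0,0,0,-0.1,0,0,0,0,0,-0.1,0,0,0,0,0,-0.1,0,0,0,0,0,-0.1,0,0,0,0,0,-0.1,0,0,0,0,0,0,0,0,0,0,0,0,0,0,0,0,0,0,0,0,0,0,0,0,0,0,0,0])

```text
time: 5.45
ee_pos: [0.5358, 0.0435, 0.0095]
tool_rot: [[0.162, -0.987, -0.011], [-0.987, -0.162, -0.003], [0.001, 0.011, -1.0]]
wrist_force: [-14.5, -2.1, 12.5]
width: 0.0399
```

```bash
python3 - <<'E'
from h import *
w=cap('wrist');a=w['image'][0:300,140:640,::-1]
d=cap('side')['image'][175:285,270:420,::-1];b=cv2.resize(d,(800,587),interpolation=cv2.INTER_CUBIC)[:]
m=np.zeros((600,800,3),np.uint8);m[:300,:500]=a;m[300:,:]=cv2.resize(d,None,fx=5.33,fy=5.33,interpolation=cv2.INTER_CUBIC)[130:430,:800] if 0 else cv2.resize(d[:56],(800,300),interpolation=cv2.INTER_CUBIC)
cv2.imwrite('pics/m4.png',np.vstack([a,cv2.resize(d,(500,367),interpolation=cv2.INTER_CUBIC)])[:600])
R=w['image'].astype(int);mask=((R[:,:,0]>150)&(R[:,:,1]<110)).astype(np.uint8)
E
```

```text
(no output)
```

View pics/m4.png

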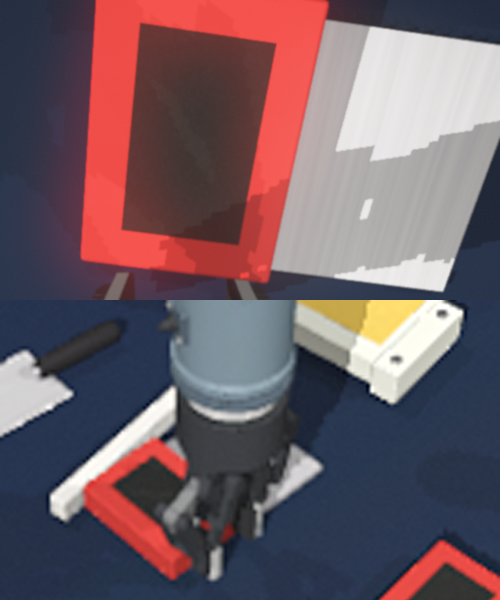

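```bash
python3 - <<'E'
from h import *
w=cap('wrist');o=status.get_obs();print(o['time'],o['ee_pos'],o['wrist_force'],o['moment'])
n=np.array([.986,.165]);e=np.array([.165,-.986])
def sh(t,p,z):
    q=ray(w,p,z)[:,:2];print(t,(1000*q).round(1).tolist(),'n',(1000*q@n).round(1),'x',(1000*(q-[.640,-.155])@e).round(1))
sh('handle near',[(221,259),(409,281)],.024); sh('handle right edge',[(468,0),(409,281)],.024)
sh('blade near',[(412,271),(584,291)],.005); sh('blade front',[(640,150),(584,291)],.005)
d=cap('side')
def sd(t,p,z):
    q=ray(d,np.array(p)*.3+[270,175-90],z)[:,:2];print(t,(1000*q).round(1).tolist(),'n',(1000*q@n).round(1),'x',(1000*(q-[.640,-.155])@e).round(1))
sd('side handle rear L,R',[(83,487),(172,565)],.024);sd('rear L-> front L',[(83,487),(157,438)],.024);sd('fence top in',[(75,498),(172,398)],.02);sd('blade',[(323,465)],.005)
c=cap('scene','s4.png')
E
```

```text
5.6 [0.53576377 0.0434054  0.00954185] [-14.2523803   -2.36082026  11.27509098] [-0.71051269  2.92160709 -0.3805422 ]
handle near [[549.4, 84.1], [552.2, 10.3]] n [555.6 546.2] x [-250.6 -177.5]
handle right edge [[649.4, 14.1], [552.2, 10.3]] n [642.6 546.2] x [-165.2 -177.5]
blade near [[549.8, 3.6], [553.0, -75.5]] n [542.7 532.8] x [-171.3  -92.8]
blade front [[616.0, -75.2], [553.0, -75.5]] n [595.  532.8] x [-82.7 -92.8]
side handle rear L,R [[642.8, 88.1], [543.0, 87.2]] n [648.4 549.8] x [-239.2 -254.8]
rear L-> front L [[642.8, 88.1], [643.8, 13.2]] n [648.4 636.9] x [-239.2 -165.3]
fence top in [[641.1, 97.4], [671.2, -26.7]] n [648.2 657.4] x [-248.7 -121.3]
blade [[550.0, -76.8]] n [529.7] x [-92.]
```

>>> drive_tool(deltas=[0,0,-0.1,0,0,0,0,0,-0.1,0,0,0,0,0,0,0,0,0,0,0,0,0,0,0,0,0,0,0,0,0,0,0,0,0,0,0,0,0,0,0,0,0,0,0,0,0,0,0,0,0,0,0,0,0,0,0,0,0,0,0])

```text
time: 6.7
ee_pos: [0.537, 0.0418, 0.0109]
tool_rot: [[0.161, -0.987, -0.009], [-0.987, -0.161, -0.004], [0.002, 0.009, -1.0]]
wrist_force: [-7.8, -5.7, 0.3]
width: 0.0399
```

>>> drive_tool(deltas=[0.2,-0.05,0,0,0,0,0.2,-0.05,0,0,0,0,0.2,-0.05,0,0,0,0,0.2,-0.05,0,0,0,0,0.2,-0.05,0,0,0,0,0.2,-0.05,0,0,0,0,0.2,-0.05,0,0,0,0,0,0,0,0,0,0,0,0,0,0,0,0,0,0,0,0,0,0])

```text
time: 7.7
ee_pos: [0.5454, 0.0308, 0.0117]
tool_rot: [[0.163, -0.987, -0.003], [-0.987, -0.163, -0.001], [0.001, 0.003, -1.0]]
wrist_force: [-5.3, -2.3, -1.0]
width: 0.04
```

```bash
python3 - <<'E'
from h import *
w=cap('wrist');cv2.imwrite('pics/w5.png',w['image'][:,:,::-1]);c=cap('side','d5.png')
E
```

```text
(no output)
```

View pics/w5.png

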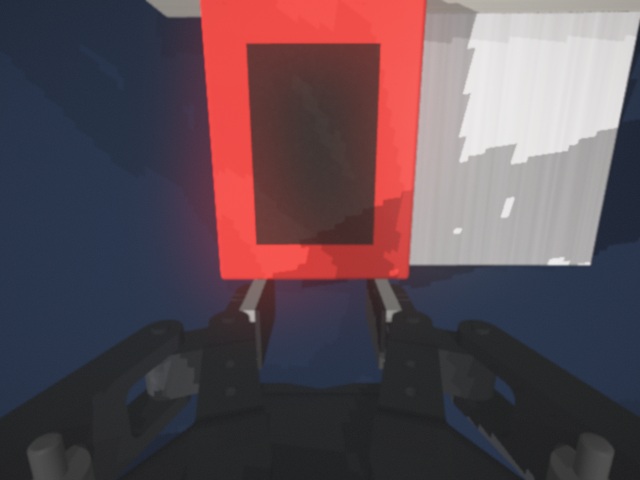

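>>> drive_tool(deltas=[0,-0.1,0,0,0,0,0,-0.1,0,0,0,0,0,0,0,0,0,0,0,0,0,0,0,0,0,0,0,0,0,0,0,0.5,0,0,0,0,0,1,0,0,0,0,0,1,0,0,0,0,0,0,-3,0,0,0,0,0,-4,0,0,0])

```text
time: 8.8
ee_pos: [0.5223, 0.0278, 0.0818]
tool_rot: [[0.164, -0.986, -0.003], [-0.986, -0.164, -0.0], [-0.0, 0.003, -1.0]]
wrist_force: [1.3, -0.3, 0.5]
width: 0.04
```

```bash
python3 - <<'E'
from h import *
o=status.get_obs();print(o['time'],o['qpos'].round(1),o['ee_pos'],o['wrist_force'])
w=cap('wrist');cv2.imwrite('pics/w6.png',w['image'][:,:,::-1])
E
```

```text
8.8 [  2.   31.9 -12.7 112.4  11.1  37.  -98.3] [0.52230892 0.02780133 0.08182396] [ 1.30519704 -0.30873693  0.53987609]
```

View pics/w6.png

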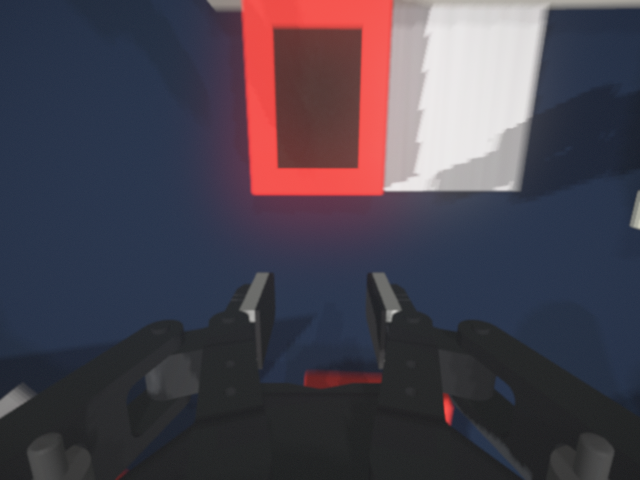

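```bash
python3 - <<'E'
from h import *
w=cap('wrist')
n=np.array([.987,.163]);e=np.array([.163,-.987])
for t,p,z in(('handle near',[(252,195),(383,195)],.024),('blade near',[(521,191)],.005),('fence inner',[(235,10),(600,8)],.02)):
    q=ray(w,p,z)[:,:2]*1000;print(t,q.round(1).tolist(),'n',(q@n).round(1),'e',(q@e).round(1))
print('mouth e', np.array([.640,-.155])@e*1000)
E
```

```text
handle near [[552.9, 73.3], [565.7, -3.9]] n [557.7 557.7] e [17.8 96. ]
blade near [[580.6, -95.4]] n [557.5] e [188.8]
fence inner [[649.7, 94.3], [681.9, -97.6]] n [656.6 657.1] e [ 12.8 207.5]
mouth e 257.305
```

>>> drive_tool(deltas=[0,0,0,0,0,-8.5,0,0,0,0,0,-8.5,0,0,0,0,0,-8.5,0,0,0,0,0,-8.5,0,0,0,0,0,-8.5,0,0,0,0,0,-8.5,0,0,0,0,0,-8.5,0,0,0,0,0,-8.5,0,0,0,0,0,-8.5,0,0,0,0,0,-8.5])

```text
time: 9.9
ee_pos: [0.5242, 0.0279, 0.0822]
tool_rot: [[0.997, 0.083, 0.001], [0.083, -0.997, 0.0], [0.001, -0.0, -1.0]]
wrist_force: [0.2, -0.8, -0.1]
width: 0.0402
```

>>> drive_tool(deltas=[0,0,0,0,0,-4.7,4.2,-3.4,0,0,0,0,4.1,-3.5,0,0,0,0,0,0,0,0,0,0,0,0,3.5,0,0,0,0,0,2.5,0,0,0,0,0,1.1,0,0,0,0,0.5,0,0,0,0,0,0.5,0,0,0,0,0,0,0,0,0,0])

```text
time: 10.9
ee_pos: [0.5931, 0.0919, 0.0126]
tool_rot: [[0.988, 0.157, 0.002], [0.157, -0.988, -0.0], [0.002, 0.001, -1.0]]
wrist_force: [0.3, -0.0, -0.4]
width: 0.0398
```

```bash
python3 - <<'E'
from h import *
w=cap('wrist');d=cap('side','d7.png');print(status.get_obs()['wrist_force'])
a=w['image'][:,:,::-1];b=cv2.resize(d['image'][155:275,270:420,::-1],(600,480),interpolation=cv2.INTER_CUBIC)
cv2.imwrite('pics/m7.png',cv2.resize(np.hstack([a,b]),(800,310),interpolation=cv2.INTER_AREA))
E
```

```text
[ 0.34741223 -0.4623592  -0.10089541]
```

View pics/m7.png

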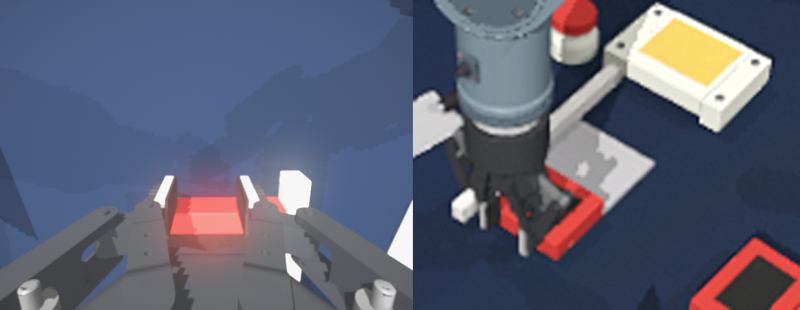

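>>> drive_tool(deltas=[0.2,0.1,0,0,0,-0.4,0,0.2,0,0,0,0,0,0.5,0,0,0,0,0,0.7,0,0,0,0,0,0.7,0,0,0,0,0,0.7,0,0,0,0,0,0.7,0,0,0,0,0,0.7,0,0,0,0,0,0.5,0,0,0,0,0,0.3,0,0,0,0])

```text
time: 12.0
ee_pos: [0.6022, 0.0424, 0.0112]
tool_rot: [[0.986, 0.164, -0.0], [0.164, -0.986, -0.0], [-0.0, 0.0, -1.0]]
wrist_force: [-0.3, 2.7, 3.0]
width: 0.04
```

```bash
python3 - <<'E'
from h import *
o=status.get_obs();p=o['ee_pos'];print('e',p[0]*.163-p[1]*.987,'n',p[0]*.987+p[1]*.163)
d=cap('side');s=cap('scene')
b=cv2.resize(d['image'][155:275,270:420,::-1],(500,400),interpolation=cv2.INTER_CUBIC)
a=cv2.resize(s['image'][220:320,140:330,::-1],(760,400),interpolation=cv2.INTER_CUBIC)
cv2.imwrite('pics/m8.png',cv2.resize(np.hstack([a,b]),(800,254),interpolation=cv2.INTER_AREA))
E
```

```text
e 0.05632977333287237 n 0.6012645285351171
```

View pics/m8.png

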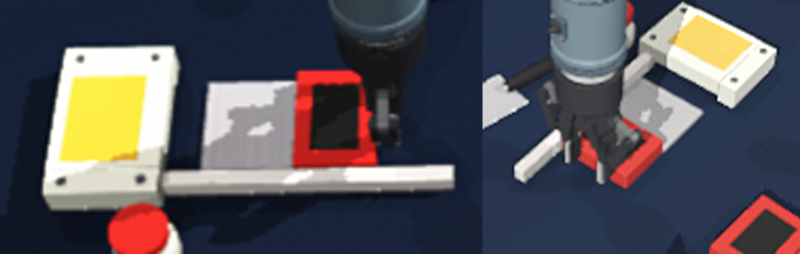

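>>> drive_tool(deltas=[0,0.5,0,0,0,0,0,0.5,0,0,0,0,0,0.5,0,0,0,0,0,0.5,0,0,0,0,0,0.4,0,0,0,0,0,0.3,0,0,0,0,0,0.3,0,0,0,0,0,0.3,0,0,0,0,0,0.3,0,0,0,0,0,0.2,0,0,0,0])

```text
time: 13.1
ee_pos: [0.6085, 0.0054, 0.0113]
tool_rot: [[0.986, 0.165, -0.0], [0.165, -0.986, -0.0], [-0.0, 0.0, -1.0]]
wrist_force: [-0.2, 1.9, -0.2]
width: 0.0404
```

>>> drive_tool(deltas=[0,0.3,0,0,0,0,0,0.3,0,0,0,0,0,0.3,0,0,0,0,0,0.3,0,0,0,0,0,0.3,0,0,0,0,0,0.3,0,0,0,0,0,0.3,0,0,0,0,0,0.3,0,0,0,0,0,0.2,0,0,0,0,0,0.1,0,0,0,0])

```text
time: 14.1
ee_pos: [0.6129, -0.0211, 0.0113]
tool_rot: [[0.986, 0.165, 0.0], [0.165, -0.986, -0.0], [0.0, 0.0, -1.0]]
wrist_force: [-0.1, 1.9, 0.5]
width: 0.0399
```

>>> drive_tool(deltas=[0,0.04,0,0,0,0,0,0.04,0,0,0,0,0,0.04,0,0,0,0,0,0.04,0,0,0,0,0,0.04,0,0,0,0,0,0.04,0,0,0,0,0,0.04,0,0,0,0,0,0.04,0,0,0,0,0,0.04,0,0,0,0,0,0.04,0,0,0,0])

```text
time: 15.1
ee_pos: [0.6136, -0.0249, 0.0113]
tool_rot: [[0.986, 0.165, 0.0], [0.165, -0.986, 0.0], [0.0, -0.0, -1.0]]
wrist_force: [0.1, 1.6, -0.2]
width: 0.04
```

>>> drive_tool(deltas=[0,0.04,0,0,0,0,0,0.04,0,0,0,0,0,0.04,0,0,0,0,0,0.04,0,0,0,0,0,0.04,0,0,0,0,0,0.04,0,0,0,0,0,0.04,0,0,0,0,0,0.04,0,0,0,0,0,0.04,0,0,0,0,0,0.04,0,0,0,0])

```text
time: 16.1
ee_pos: [0.6142, -0.0288, 0.0113]
tool_rot: [[0.986, 0.165, 0.0], [0.165, -0.986, -0.0], [0.0, 0.0, -1.0]]
wrist_force: [0.3, 1.9, -0.4]
width: 0.0401
```

>>> drive_tool(deltas=[0,0.03,0,0,0,0,0,0.03,0,0,0,0,0,0.03,0,0,0,0,0,0.03,0,0,0,0,0,0.03,0,0,0,0,0,0.03,0,0,0,0,0,0.03,0,0,0,0,0,0.03,0,0,0,0,0,0.03,0,0,0,0,0,0.03,0,0,0,0])

```text
time: 17.1
ee_pos: [0.6147, -0.0317, 0.0113]
tool_rot: [[0.986, 0.165, 0.0], [0.165, -0.986, 0.0], [0.0, -0.0, -1.0]]
wrist_force: [-0.7, 1.1, 0.9]
width: 0.0401
```

>>> drive_tool(deltas=[0,0.03,0,0,0,0,0,0.03,0,0,0,0,0,0.03,0,0,0,0,0,0.03,0,0,0,0,0,0.03,0,0,0,0,0,0.03,0,0,0,0,0,0.03,0,0,0,0,0,0.03,0,0,0,0,0,0.03,0,0,0,0,0,0.03,0,0,0,0])

```text
time: 18.1
ee_pos: [0.6152, -0.0347, 0.0113]
tool_rot: [[0.986, 0.165, -0.0], [0.165, -0.986, 0.0], [-0.0, -0.0, -1.0]]
wrist_force: [-0.3, 2.2, 0.9]
width: 0.04
```

>>> drive_tool(deltas=[0,0.03,0,0,0,0,0,0.03,0,0,0,0,0,0.03,0,0,0,0,0,0.03,0,0,0,0,0,0.03,0,0,0,0,0,0.03,0,0,0,0,0,0.03,0,0,0,0,0,0.03,0,0,0,0,0,0.03,0,0,0,0,0,0.03,0,0,0,0])

```text
time: 19.1
ee_pos: [0.6157, -0.0377, 0.0113]
tool_rot: [[0.986, 0.165, -0.0], [0.165, -0.986, -0.0], [-0.0, 0.0, -1.0]]
wrist_force: [-0.7, 1.7, 0.9]
width: 0.04
```

>>> drive_tool(deltas=[0,0.03,0,0,0,0,0,0.03,0,0,0,0,0,0.03,0,0,0,0,0,0.03,0,0,0,0,0,0.03,0,0,0,0,0,0.03,0,0,0,0,0,0.03,0,0,0,0,0,0.03,0,0,0,0,0,0.03,0,0,0,0,0,0.03,0,0,0,0])

```text
time: 20.1
ee_pos: [0.6162, -0.0406, 0.0113]
tool_rot: [[0.986, 0.165, -0.0], [0.165, -0.986, 0.0], [-0.0, -0.0, -1.0]]
wrist_force: [-0.3, 2.6, -0.4]
width: 0.0397
```

>>> drive_tool(deltas=[0,0.03,0,0,0,0,0,0.03,0,0,0,0,0,0.03,0,0,0,0,0,0.03,0,0,0,0,0,0.03,0,0,0,0,0,0.03,0,0,0,0,0,0.03,0,0,0,0,0,0.03,0,0,0,0,0,0.03,0,0,0,0,0,0.03,0,0,0,0])

```text
time: 21.1
ee_pos: [0.6167, -0.0436, 0.0113]
tool_rot: [[0.986, 0.165, -0.0], [0.165, -0.986, 0.0], [-0.0, -0.0, -1.0]]
wrist_force: [-1.0, 1.3, 1.0]
width: 0.04
```

>>> drive_tool(deltas=[0,0.03,0,0,0,0,0,0.03,0,0,0,0,0,0.03,0,0,0,0,0,0.03,0,0,0,0,0,0.03,0,0,0,0,0,0.03,0,0,0,0,0,0.03,0,0,0,0,0,0.03,0,0,0,0,0,0.03,0,0,0,0,0,0.03,0,0,0,0])

```text
time: 22.1
ee_pos: [0.6171, -0.0465, 0.0113]
tool_rot: [[0.986, 0.165, -0.0], [0.165, -0.986, -0.0], [-0.0, -0.0, -1.0]]
wrist_force: [0.1, 1.9, 1.7]
width: 0.0401
```

>>> drive_tool(deltas=[0,0.03,0,0,0,0,0,0.03,0,0,0,0,0,0.03,0,0,0,0,0,0.03,0,0,0,0,0,0.03,0,0,0,0,0,0.03,0,0,0,0,0,0.03,0,0,0,0,0,0.03,0,0,0,0,0,0.03,0,0,0,0,0,0.03,0,0,0,0])

```text
time: 23.1
ee_pos: [0.6177, -0.0495, 0.0113]
tool_rot: [[0.986, 0.165, -0.0], [0.165, -0.986, -0.0], [-0.0, -0.0, -1.0]]
wrist_force: [-0.7, 2.2, 0.6]
width: 0.0398
```

>>> drive_tool(deltas=[0,0.03,0,0,0,0,0,0.03,0,0,0,0,0,0.03,0,0,0,0,0,0.03,0,0,0,0,0,0.03,0,0,0,0,0,0.03,0,0,0,0,0,0.03,0,0,0,0,0,0.03,0,0,0,0,0,0.03,0,0,0,0,0,0.03,0,0,0,0])

```text
time: 24.1
ee_pos: [0.6181, -0.0523, 0.0113]
tool_rot: [[0.986, 0.165, -0.0], [0.165, -0.986, 0.0], [-0.0, -0.0, -1.0]]
wrist_force: [-0.2, 2.8, 1.2]
width: 0.04
```

>>> drive_tool(deltas=[0,0.03,0,0,0,0,0,0.03,0,0,0,0,0,0.03,0,0,0,0,0,0.03,0,0,0,0,0,0.03,0,0,0,0,0,0.03,0,0,0,0,0,0,0,0,0,0,0,0,0,0,0,0,0,0,0,0,0,0,0,0,0,0,0,0])

```text
time: 25.1
ee_pos: [0.6181, -0.0525, 0.0113]
tool_rot: [[0.986, 0.166, -0.001], [0.166, -0.986, 0.002], [-0.0, -0.002, -1.0]]
wrist_force: [-1.9, 5.8, 2.4]
width: 0.0401
```

>>> drive_tool(deltas=[0,0.02,0,0,0,0,0,0.02,0,0,0,0,0,0.02,0,0,0,0,0,0.02,0,0,0,0,0,0,0,0,0,0,0,0,0,0,0,0,0,0,0,0,0,0,0,0,0,0,0,0,0,0,0,0,0,0,0,0,0,0,0,0])

```text
time: 26.1
ee_pos: [0.6181, -0.0525, 0.0113]
tool_rot: [[0.986, 0.167, -0.001], [0.167, -0.986, 0.003], [-0.0, -0.003, -1.0]]
wrist_force: [-2.5, 7.8, 2.5]
width: 0.0405
```

>>> drive_tool(deltas=[0,-0.2,0,0,0,0,0,-0.3,0,0,0,0,0,-1,0,0,0,0,0,-1,0,0,0,0,0,0,-2,0,0,0,0,0,-4,0,0,0,0,0,-4,0,0,0,0,-4,0,0,0,0,0,-4,0,0,0,0,0,0,0,0,0,0])

```text
time: 27.1
ee_pos: [0.5998, 0.0572, 0.1125]
tool_rot: [[0.985, 0.174, 0.001], [0.174, -0.985, 0.005], [0.002, -0.005, -1.0]]
wrist_force: [0.3, 0.8, -0.9]
width: 0.0402
```

```bash
python3 - <<'E'
from h import *
print(status.get_obs()['time'])
d=cap('side');s=cap('scene','s9.png');cv2.imwrite('pics/d9.png',d['image'][:,:,::-1])
b=cv2.resize(d['image'][145:275,270:420,::-1],(461,400),interpolation=cv2.INTER_CUBIC)
a=cv2.resize(s['image'][220:320,140:330,::-1],(760,400),interpolation=cv2.INTER_CUBIC)
cv2.imwrite('pics/m9.png',cv2.resize(np.hstack([a,b]),(800,262),interpolation=cv2.INTER_AREA))
E
```

```text
27.1
```

View pics/m9.png

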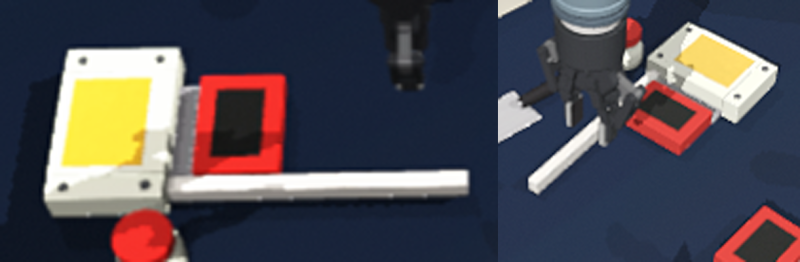

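The blade is in the slot, the handle is flush along the fence and square, and the gripper is clear. I'm handing in.

```bash
python3 -c "
from h import *
print(ticket.sign_off())"
```

```text
the job is handed in; nothing more can be done
None
```

The scraper is parked in the slot against the hidden stop, and I handed the job in at about 27 s of the 51 s allowed. The sign-off gave no verdict.

- **To the fence:** I slid the scraper over with two fingers on the side of its handle. It jammed once with its rear corner on the fence, with 14 N on the tool. I freed it by following its swing along the fence, and the wrist view then showed its side parallel to and against the fence, blade about 77 mm outside the slot.
- **Into the slot:** I pushed it from behind with two fingers. Sliding force was about 2 N. It then stopped dead with the blade edge about 66 mm inside the mouth, by my estimate. I raised the push to about 8 N, and the tool did not advance further over the last second, so I take it the stop did not slip.
- **Last checks:** After I backed off, the pictures showed the blade in the slot and the handle flush and square by eye. The gripper was clear. The nearby tub and spatula looked undisturbed. I did not recheck the jar, beaker, dish and tipbox, but nothing went near them at low height.
- **Disagreement:** The two fixed cameras differed by about 8 mm on where the fence lies. Contact agreed with the scene camera.

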